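# Set up the packing-bench display: pinboard leaned, tin centred

### The arm

A 6-joint arm with a two-finger parallel gripper is mounted at the origin on a cart in front of the work surface, level with it; the furniture and walls round the work are solid. World frame = base frame: x ahead of the robot, y to its left, z up, the work surface at z = 0. Lengths are in m, angles in rad, forces in N, time in s.
With the tool pointing down it reaches from about 0.25 to 0.8 m from the base axis. Payload 8.5 kg.
Tool frame: the origin (TCP) lies between the finger pads; the fingertips stand 11 mm ahead of it and the grasp point (between the pads) lies 8 mm behind it (r.tips_ahead is the distance from the TCP to the fingertips, in m); z points along the fingers, y is the line along which they close (so a half turn about z gives the same grasp; the last joint's range is limited). The gripper opens to 85 mm and grips with 20 to 120 N. Pads are 22 mm wide; open, the fingers measure 114 mm over their backs; the gripper's body (76 mm by 85 mm) begins 54 mm behind the grasp point. The pads swing forward as they close: fully open they stand 13 mm farther back than shut.
Start: joints at [1.212, 0.238, -0.013, 1.319, 0, 1.571], TCP at [0.184, 0.492, 0.242] pointing down, gripper open.
Joint ranges: [-2.66, 2.66], [-1.03, 1.9], [-1.14, 1.46], [-1.82, 2.27], [-1.45, 1.34], [-3.14, 3.14]. Speed limits (rad/s): [2.22, 2.22, 2.79, 3.14, 3.14, 3.14].

### API

Orientations are given as a 3x3 rotation matrix whose columns are the frame's x, y, z axes.
In Python, from rig import r gives the robot as it stands.
- The arm moves only by the tool play_rows, never from a script. Its arguments are lists of equal length, an entry for each row: "delta_pos": the shift along the tool's x, y, z as a fraction of full scale, a list of three; "twist": the turn, a rotation vector about the tool's x, y, z as a fraction of full scale, a list of three; "gripper": the finger opening in mm, from 0 to 85.4. A call has exactly 10 rows; each row shifts and turns the commanded pose from where the row before left it, along the tool's axes as they then stand; what a row does not reach is not made up. Full scale, the value 1, is 20 mm for a shift and 0.12 rad for a turn. A row lasts 1/12 s, in which the tool goes at most 41.7 mm and 7.16 degrees, less where a joint would pass 70% of its speed; a pose out of reach is approached as far as the arm can. A call with a number of a shift or a turn outside -1 to 1 is refused whole. A call with a gripper value outside its range is refused whole. The fingers move at their own pace and stop on an object; "force" is the grip in N (left out, the last holds). Time passes only in rows, so rows that do not move let the fingers close, or fill a call up. It gives the time, the measured TCP pose, the force, the opening and the grip force at its end, in the units of the state.
- r.state(): the state, without advancing time (a new reading comes with each control period).
- r.grab_frame(name): name is "side" or "top"; returns a dict with "image" (384x512x3 uint8, blue, green, red), "fovy" (degrees; the focal length in pixels is half the picture's height over the tangent of half this angle, whatever the lens; pixels are square), "cx", "cy" (the principal point, pixels), "rvec" (rotation vector, rad) and "tvec" (3), from world to camera coordinates, as OpenCV has them. Camera axes: x right, y down, z forward; pixel columns grow to the right and rows downward; lengths in m; the calibration is good to about 2 mm. A picture is of the moment at which its call begins. There is no depth.
- r.close_job(): hands the job in; it is judged then, once.
Trained networks look in a picture, given as the dict that the camera call returned (one of the last four; its "shot" number tells which), for a name from the list of things; names that differ only in an ending like _2 or _b are one class to them, and where a whole thing is asked for, a point or a joint stands for the part that bears it (a point fixed in the world has none). Each returns a list of dicts, best first, with "confidence" (0 to 1); they miss things now and then, are a little off and sometimes report something else, mostly with a low value. They report only what shows in the picture. A call takes as long as a camera call. They do not tell look-alikes from the thing itself.
- r.silhouettes(picture, name): "pixels" (384x512 bool, what is visible of it) and "box" ([left, top, right, bottom] in pixels, round what is visible of it).
The state is a dict: "time_s": time; "qpos": joint angles; "qd": joint speeds; "effort": joint torques, N m; "eef_pos": TCP position; "tool_rot": TCP orientation; "wrist_force": force on the tool from outside, world axes, zero at the start; "ft_torque": the same for the moment, N m; "grip_width": opening from 0.0 (shut) to 1.0 (fully open); "gripper_force": force on a finger pad.
Only numpy, scipy, OpenCV 4.12 (cv2) and the standard library are available. Lean on these libraries where they do the work, as an engineer would, in place of code of your own. Each camera call takes 0.05 s, during which the arm holds its last target. There are 200 camera calls.

### The job

Set up the small display stand: take the framed pinboard out of the slanted holder and lean it on the stand, its lower edge in the gap between the foot stop and the back panel and close up against the stop, its back resting on the top edge of the back panel, square to the stand and not sticking out past either side. Also stand the metal tin upright on the round riser in front of it, centred so that no part of it overhangs. Leave the other things lying about (scissors, marker, ribbon spool) where they are.

Things in the scene. Friction and masses are not known exactly. Their poses are not given: they have to be found in the camera images.
- stand: Fixed plywood display stand. Origin: on the worktop, under the middle of the foot stop's inner face. Its +x points level from the stop to the back panel (the way the pinboard must lean), y along the stop, z up. Base plate 220 x 180 x 15 mm, from x = -135 to +85 mm, top at z = 15 mm.
- stop (a point): Lower edge of the foot stop's inner face, at its middle, on the base plate's top. The stop is a strip 160 mm long, 12 mm thick, 15 mm high over the base plate; the gap from it to the back panel is 56 mm. Axes as the stand's.
- panel_top (a point): Middle of the front top edge of the stand's upright back panel (160 mm wide, 12 mm thick, top 115 mm over the worktop). A pinboard with its foot on the base plate against the stop leans back about 25 degrees from vertical on this edge, its upper part standing free above it. Axes as the stand's.
- riser (a point): Centre of the top of the stand's round wooden riser (74 mm diameter, 15 mm high, its top 30 mm over the worktop), 85 mm in front of the stop's inner face. Axes as the stand's.
- holder: Fixed plywood holder with one slanted slot, leaning 35 degrees from vertical towards its +x (level); y along the slot, z up. Origin on the worktop, 40 mm under the middle of the slot floor. Along the slope from the slot floor the back plate reaches 115 mm, the front plate 40 mm, the end cheeks 60 mm. The slot is 14 mm wide and 152 mm long.
- pinboard_mid (a point): Centre of the loose pinboard: wooden frame, cork middle, faces alike; 10 mm thick, 140 wide, 200 tall, about 0.2 kg. z up along the 200 mm, y along the 140 mm, x through the thickness (+x side on the holder's back plate). Starts in the holder, leaning 35 degrees, foot on the slot floor. Take it by the top edge with the fingers along its slope; it comes out along the slope.
- pinboard_foot (a point): Middle of the pinboard's lower edge face; axes as for pinboard_mid.
- tin_mid (a point): Centre of the loose closed metal tin, an upright cylinder of 54 mm diameter and 75 mm height, about 0.15 kg; z up. Starts standing on the worktop between holder and stand.
- scissors: Scissors with red handles, 199 x 87 x 9 mm, lying flat and loose on the worktop; origin at the middle of the underside. Bystander.
- marker: Marker pen, 135 x 17 x 16 mm, loose on the worktop; origin at the middle of the underside. Bystander.
- ribbon_spool: Spool of ribbon, about 72 mm diameter and 32 mm high with a loose end, loose on the worktop; origin at its underside. Bystander.
Mind the look-alikes: they are no part of the job. Of the things like the part that bears tin_mid, leave any that is turquoise; of the rest the larger one is meant.

How it is judged:
By the outcome, as a careful person would: the job done as asked, in the order asked, and still so for the second after the job is handed in, with the robot touching nothing.
It also fails if it takes over 54 s, if anything falls off the work surface, if the arm or the gripper's body presses on something with over 40 N, if the wrist force passes 120 N, or if a joint passes its speed limit or range.

## Working session

There is one attempt and no reset: what is moved stays moved. The work goes in short steps, Python scripts to look and compute and a tool call to move; the robot and the scene stay as the last step left them, time stands still between calls to the robot, and variables do not carry over. Pictures are saved under pics/ and viewed, at most 10 in all, crops included, and the job is handed in when it is done.

Besides the shell and the picture viewer there is one more tool, called after ">>>" as a command line: name --argument value ..., lists and objects as JSON in quotes. play_rows: Moves the arm, as the interface text tells. Its arguments: {"type":"object","properties":{"delta_pos":{"type":"array","items":{"type":"array","items":{"type":"number","minimum":-1,"maximum":1}}},"twist":{"type":"array","items":{"type":"array","items":{"type":"number","minimum":-1,"maximum":1}}},"gripper":{"type":"array","items":{"type":"number"}},"force":{"type":"number"}},"required":["delta_pos","twist","gripper"]}

```bash
ls; mkdir -p pics; cat > h.py <<'E'
import numpy as np, cv2
from rig import r
def cam(p):
    R=cv2.Rodrigues(np.array(p["rvec"],float))[0]; t=np.array(p["tvec"],float).ravel()
    f=p["image"].shape[0]/2/np.tan(np.radians(p["fovy"])/2)
    return R,t,np.array([[f,0,p["cx"]],[0,f,p["cy"]],[0,0,1]])
def proj(p,X):
    R,t,K=cam(p); x=(R@np.atleast_2d(X).T).T+t; x=x@K.T; return x[:,:2]/x[:,2:]
def ray(p,uv):
    R,t,K=cam(p); d=R.T@np.linalg.inv(K)@np.array([*uv,1.]); return -R.T@t,d/np.linalg.norm(d)
def atz(p,uv,z):
    o,d=ray(p,uv); return o+d*(z-o[2])/d[2]
def tri(p,a,q,b):
    o1,d1=ray(p,a);o2,d2=ray(q,b)
    A=np.c_[d1,-d2]; s=np.linalg.lstsq(A,o2-o1,rcond=None)[0]
    x,y=o1+s[0]*d1,o2+s[1]*d2; return (x+y)/2,np.linalg.norm(x-y)
E
python3 - <<'E'
from h import *
P={n:r.grab_frame(n) for n in("side","top")}
for n,p in P.items():
    cv2.imwrite(f"pics/{n}0.png",p["image"])
    R,t,K=cam(p); print(n,(-R.T@t).round(3),R[2].round(2),K[0,0].round(1))
    for o in("stand","holder","pinboard_mid","tin_mid","scissors","marker","ribbon_spool"):
        for d in r.silhouettes(p,o): print(o,round(d["confidence"],2),d["box"],d["pixels"].sum())
print(r.state())
E
```

```text
pics
side [ 0.558 -1.08   0.951] [ 0.02  0.79 -0.61] 496.4
stand 0.51 [173.4, 216.4, 202.4, 261.1] 346
holder 0.68 [190.7, 238.3, 264.5, 312.1] 2959
holder 0.64 [191.2, 141.0, 273.1, 203.3] 3260
holder 0.63 [175.3, 212.7, 199.4, 259.5] 392
tin_mid 0.77 [277.1, 245.2, 288.9, 270.6] 284
tin_mid 0.71 [321.5, 215.0, 345.1, 245.0] 568
scissors 0.69 [174.5, 214.4, 199.8, 263.0] 429
marker 0.74 [266.0, 234.9, 312.0, 243.4] 257
marker 0.32 [192.6, 137.8, 271.7, 204.5] 3285
ribbon_spool 0.7 [299.3, 251.1, 343.3, 274.3] 726
top [0.349 0.015 1.067] [ 0.23 -0.   -0.97] 350.7
stand 0.62 [142.4, 184.0, 244.5, 271.8] 4495
holder 0.57 [312.9, 187.5, 356.7, 249.3] 1083
pinboard_mid 0.85 [315.6, 179.8, 349.6, 241.6] 1571
tin_mid 0.69 [262.8, 198.2, 285.0, 219.9] 310
tin_mid 0.62 [265.7, 120.4, 286.2, 145.8] 355
tin_mid 0.54 [314.7, 180.6, 348.3, 242.2] 1546
tin_mid 0.46 [305.0, 166.0, 318.2, 185.0] 206
scissors 0.57 [243.8, 250.4, 311.8, 279.8] 474
marker 0.69 [272.3, 153.8, 284.9, 195.7] 207
ribbon_spool 0.79 [300.3, 129.2, 323.5, 158.0] 483
ribbon_spool 0.22 [145.6, 186.0, 240.6, 271.1] 4571
{'time_s': 0.8, 'qpos': array([ 1.21199193e+00,  2.38183086e-01, -1.34959736e-02,  1.31923215e+00,
       -1.29093073e-05,  1.57078997e+00]), 'qd': array([-8.20541615e-05,  6.21437706e-04, -7.91161389e-04, -9.66484657e-04,
        1.72654225e-03, -2.03546845e-05]), 'effort': array([ 1.31872559e-03, -5.38513076e+01,  3.46680200e+01,  2.46305171e-03,
       -8.30128465e-05, -1.56610639e-05]), 'eef_pos': array([0.18434042, 0.49151316, 0.24228667]), 'tool_rot': array([[-9.36319568e-01,  3.51149064e-01, -2.82542070e-05],
       [ 3.51149065e-01,  9.36319562e-01, -1.12099242e-04],
       [-1.29085770e-05, -1.14882152e-04, -9.99999993e-01]]), 'wrist_force': array([-0.15725812,  0.0614114 ,  0.21180324]), 'ft_torque': array([-0.01838356, -0.02487127, -0.01333956]), 'gripper_force': 0.0, 'grip_width': 0.9981731575194293}
```

```bash
ls pics
```

```text
side0.png
top0.png
```

View pics/side0.png

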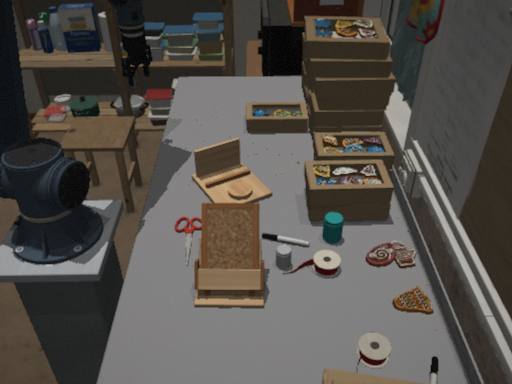

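View pics/top0.png

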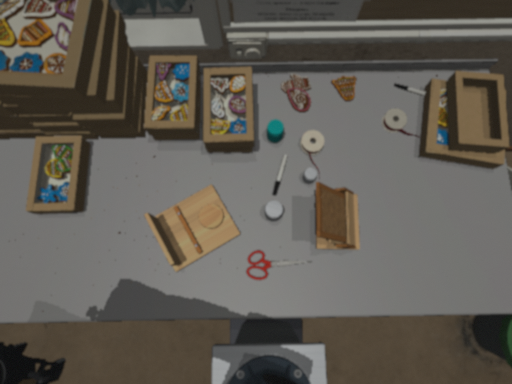

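The side view shows the stand at (232,178), the holder with the board at (230,250), the small grey tin at (284,257) and the turquoise one at (333,228). The top view shows the stand at (193,228), the board and holder at (336,216) and the scissors at (275,264).

Three things could be taken for the tin in the top view: turquoise (276,131), which is excluded; small grey (310,174); and larger grey (273,210). I choose (273,210), which the board hides in the side view. Next I'll fit the models to both images.

```bash
cat > fit.py <<'E'
from h import *
from scipy.optimize import minimize
def box(x0,x1,y0,y1,z0,z1):
    c=lambda i,j,k:(x[i],y[j],z[k]); x,y,z=(x0,x1),(y0,y1),(z0,z1); E=[]
    for i in(0,1):
        for j in(0,1): E+=[(c(i,j,0),c(i,j,1)),(c(i,0,j),c(i,1,j)),(c(0,i,j),c(1,i,j))]
    return E
def samp(E,step=.002):
    return np.vstack([np.array(a)+np.linspace(0,1,int(np.linalg.norm(np.subtract(a,b))/step)+2)[:,None]*np.subtract(b,a) for a,b in E])
a=np.linspace(0,2*np.pi,200)
circ=lambda cx,cy,z,R:np.c_[cx+R*np.cos(a),cy+R*np.sin(a),0*a+z]
mm=.001
base=[e for e in box(-.135,.085,-.09,.09,0,.015) if e[0][2]==e[1][2]==.015]
ptop=[e for e in box(.056,.068,-.08,.08,.015,.115) if e[0][2]==e[1][2]==.115]
stop=[e for e in box(-.012,0,-.08,.08,.015,.03) if e[0][2]==e[1][2]==.03]
STAND=np.vstack([samp(base),samp(ptop),samp(stop),circ(-.085,0,.03,.037)])
def tilt(E,th):  # local: x normal, z slope, origin at slot floor 40mm up
    u=np.array([np.sin(th),0,np.cos(th)]);n=np.array([np.cos(th),0,-np.sin(th)])
    f=lambda p:tuple(np.array([0,p[1],.04])+p[0]*n+p[2]*u)
    return [(f(a),f(b)) for a,b in E]
th=np.radians(35)
bd=[e for e in box(-.005,.005,-.07,.07,0,.2) if min(e[0][2],e[1][2])>.1 or (e[0][2]!=e[1][2])]
def place(X,q):
    c,s=np.cos(q[2]),np.sin(q[2]); return np.c_[X[:,0]*c-X[:,1]*s+q[0],X[:,0]*s+X[:,1]*c+q[1],X[:,2]+(q[3] if len(q)>3 else 0)]
def grad(p,s):
    g=cv2.GaussianBlur(p["image"],(0,0),s).astype(np.float32)
    m=np.sqrt(sum(cv2.Sobel(g,cv2.CV_32F,*d)**2 for d in((1,0),(0,1))).sum(2)); return np.minimum(m,np.percentile(m,97))
def score(G,ps,X,q):
    t=0
    for g,p in zip(G,ps):
        uv=proj(p,place(X,q)).astype(np.float32); t+=cv2.remap(g,uv[None,:,0],uv[None,:,1],cv2.INTER_LINEAR).mean()/g.std()
    return -t
def fit(ps,X,q0,sp=(.015,.015,.15),seed=0):
    rng=np.random.default_rng(seed); q0=np.array(q0,float); best=q0
    for s,k in((2.5,1),(1,.35)):
        G=[grad(p,s) for p in ps]; c=[best]+[best+k*rng.uniform(-1,1,len(q0))*np.r_[sp][:len(q0)] for _ in range(150)]
        c=sorted(c,key=lambda q:score(G,ps,X,q))[:6]
        R=[minimize(lambda q:score(G,ps,X,q),x,method="Nelder-Mead",options=dict(initial_simplex=np.vstack([x,x+np.diag(np.r_[sp][:len(x)]*.2*k)]),xatol=1e-5)) for x in c]
        m=min(R,key=lambda z:z.fun); best=m.x
    return best,m.fun
E
cat > m1.py <<'E'
from fit import *
P=[r.grab_frame(n) for n in("side","top")]
# initial
t=P[1]
st=atz(t,(190,228),.03); ri=atz(t,(210,214),.03); yaw=np.arctan2(*(st-ri)[[1,0]])
print("riser-stop rough",ri,st,yaw,np.linalg.norm(st-ri))
res={}
for nm,ps in(("both",P),("side",P[:1]),("top",P[1:])):
    res[nm]=fit(ps,STAND,[st[0],st[1],yaw]); print("stand",nm,res[nm][0].round(4),res[nm][1])
h0=atz(t,(345,218),.05)
BD=samp(tilt(bd,th))
for nm,ps in(("both",P),("side",P[:1]),("top",P[1:])):
    x=fit(ps,BD,[h0[0],h0[1],np.pi/2]); res["b"+nm]=x; print("board",nm,x[0].round(4),x[1])
x=fit(P,BD,[*res["bboth"][0],0],(.01,.01,.1,.01));print("board z free",x[0].round(4),x[1])
for o,c in(("tin",(273,210)),):
    d=atz(t,c,.075); 
    X=circ(0,0,.075,.027); x=fit(P[1:],X,[d[0],d[1]] + [0.],(.01,.01,0.001)); print("tin",d,x)
    tin=x[0]
def draw(p,sets,roi,k):
    x0,y0,x1,y1=roi; im=cv2.resize(p["image"][y0:y1,x0:x1],None,fx=k,fy=k,interpolation=cv2.INTER_CUBIC)
    im=cv2.convertScaleAbs(im,alpha=1.5)
    for X,c in sets:
        for u,v in (proj(p,X)-[x0,y0]+.5)*k:
            if 0<=u<im.shape[1] and 0<=v<im.shape[0]: im[int(v),int(u)]=c
    return im
S=[(place(STAND,res["both"][0]),(0,255,0)),(place(BD,res["bboth"][0]),(255,255,0)),(place(circ(0,0,.075,.027),tin),(0,0,255)),(place(circ(0,0,0,.027),tin),(255,0,255))]
cv2.imwrite("pics/top1.png",draw(P[1],S,(140,150,370,285),3.4))
cv2.imwrite("pics/side1.png",draw(P[0],S,(165,130,305,310),3.3))
E
python3 m1.py
```

```text
riser-stop rough [0.5213222  0.16794048 0.03      ] [0.48046067 0.2264551  0.03      ] 2.180389276571659 0.07136963923180561
stand both [0.4759 0.2367 2.0848] -3.8229622840881348
stand side [0.4755 0.2373 2.0926] -2.256056547164917
stand top [0.4762 0.2363 2.0671] -1.5881315469741821
board both [ 0.4997 -0.24    1.5507] -3.955503225326538
board side [ 0.5024 -0.2405  1.5818] -2.2439794540405273
board top [ 0.4967 -0.2387  1.5181] -1.7809194326400757
board z free [ 4.9980e-01 -2.4020e-01  1.5536e+00  6.0000e-04] -3.957864284515381
tin [ 0.52219053 -0.0190586   0.075     ] (array([ 0.52676359, -0.01980353,  0.00088316]), np.float64(-2.1275124549865723))
```

View pics/top1.png

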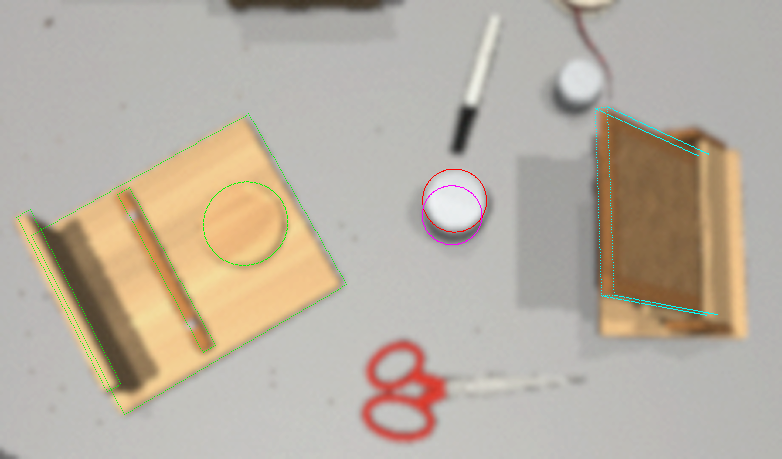

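View pics/side1.png

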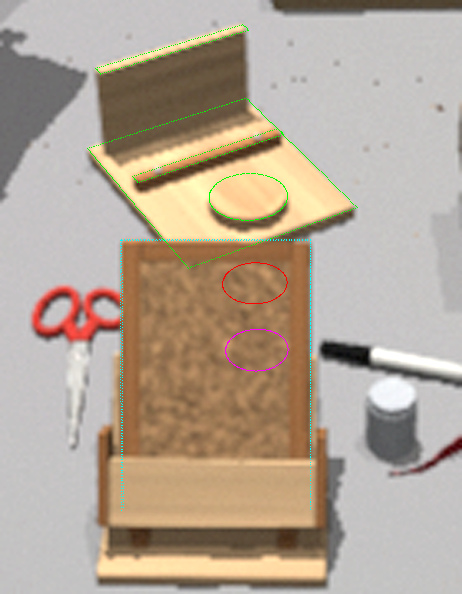

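The stand fit is within about 1 mm in both views, with the foot stop at (0.476,0.237). The board fit agrees with its stated height to 0.6 mm. The large tin is at (0.526,-0.020); its top shows at crop pixel (454,201), clearly bigger than the small grey one at (580,85). Now I'll plan the moves.

```bash
cat > plan.py <<'E'
from h import *
from scipy.spatial.transform import Rotation as Ro
SX,SY,SW=.4759,.2367,2.0848
BX,BY,BW=.4998,-.2402,1.5536
def frame(yaw,th):
    h=np.array([np.cos(yaw),np.sin(yaw),0]); z=np.array([0,0,1.])
    u=np.sin(th)*h+np.cos(th)*z; n=np.cos(th)*h-np.sin(th)*z
    return u,n,np.c_[np.cross(n,-u),n,-u]   # slope dir, normal, tool rotation
def rows(pos,R,n,s=None,show=True):
    s=s or r.state(); R0=s["tool_rot"];p=R0.T@(pos-s["eef_pos"])
    w=Ro.from_matrix(R0.T@R).as_rotvec()/n; A=Ro.from_rotvec(w).as_matrix()
    S=sum(np.linalg.matrix_power(A,k) for k in range(n)); d=np.linalg.solve(S,p)
    T=s["eef_pos"].copy();Q=R0.copy();path=[]
    for k in range(n): T=T+Q@d;Q=Q@A;path.append(T.copy())
    if show: print(n,"rows: d",(d/.02).round(3),"w",(w/.12).round(3),"path",np.array(path)[::max(1,n//4)].round(3).tolist(),"end",pos.round(3))
def holdpose(sl,yaw=BW,th=np.radians(35)):
    u,n,R=frame(yaw,th); return np.array([BX,BY,.04])+sl*u,R
def report():
    s=r.state(); print({k:np.round(v,4).tolist() for k,v in s.items() if k not in("effort","qd")})
E
python3 - <<'E'
from plan import *
p,R=holdpose(.30); print(R.round(3))
rows(p,R,40); rows(p,R,40)
s=r.state(); rows(np.array([.44,.2,.29]),Ro.from_rotvec([0,0,0]).as_matrix()@s["tool_rot"],10)
E
```

```text
[[-1.     0.014 -0.01 ]
 [ 0.017  0.819 -0.573]
 [ 0.    -0.574 -0.819]]
40 rows: d [-0.529 -0.609  0.139] w [ 0.126 -0.022 -0.069] path [[0.19, 0.476, 0.24], [0.253, 0.326, 0.223], [0.328, 0.181, 0.227], [0.414, 0.044, 0.25]] end [ 0.503 -0.068  0.286]
40 rows: d [-0.529 -0.609  0.139] w [ 0.126 -0.022 -0.069] path [[0.19, 0.476, 0.24], [0.253, 0.326, 0.223], [0.328, 0.181, 0.227], [0.414, 0.044, 0.25]] end [ 0.503 -0.068  0.286]
10 rows: d [-1.709 -0.916 -0.238] w [0. 0. 0.] path [[0.21, 0.462, 0.247], [0.261, 0.404, 0.257], [0.312, 0.346, 0.266], [0.363, 0.287, 0.276], [0.414, 0.229, 0.285]] end [0.44 0.2  0.29]
```

>>> play_rows --delta_pos '[[-0.53,-0.61,0.14],[-0.53,-0.61,0.14],[-0.53,-0.61,0.14],[-0.53,-0.61,0.14],[-0.53,-0.61,0.14],[-0.53,-0.61,0.14],[-0.53,-0.61,0.14],[-0.53,-0.61,0.14],[-0.53,-0.61,0.14],[-0.53,-0.61,0.14]]' --twist '[[0.126,-0.022,-0.069],[0.126,-0.022,-0.069],[0.126,-0.022,-0.069],[0.126,-0.022,-0.069],[0.126,-0.022,-0.069],[0.126,-0.022,-0.069],[0.126,-0.022,-0.069],[0.126,-0.022,-0.069],[0.126,-0.022,-0.069],[0.126,-0.022,-0.069]]' --gripper '[85,85,85,85,85,85,85,85,85,85]'

```text
time_s: 1.73
eef_pos: [0.2464, 0.3402, 0.2238]
tool_rot: [[-0.963, 0.27, -0.022], [0.27, 0.951, -0.152], [-0.02, -0.152, -0.988]]
wrist_force: [0.3, 0.4, 0.2]
grip_width: 0.996
gripper_force: 0.0
```

>>> play_rows --delta_pos '[[-0.53,-0.61,0.14],[-0.53,-0.61,0.14],[-0.53,-0.61,0.14],[-0.53,-0.61,0.14],[-0.53,-0.61,0.14],[-0.53,-0.61,0.14],[-0.53,-0.61,0.14],[-0.53,-0.61,0.14],[-0.53,-0.61,0.14],[-0.53,-0.61,0.14]]' --twist '[[0.126,-0.022,-0.069],[0.126,-0.022,-0.069],[0.126,-0.022,-0.069],[0.126,-0.022,-0.069],[0.126,-0.022,-0.069],[0.126,-0.022,-0.069],[0.126,-0.022,-0.069],[0.126,-0.022,-0.069],[0.126,-0.022,-0.069],[0.126,-0.022,-0.069]]' --gripper '[85,85,85,85,85,85,85,85,85,85]'

```text
time_s: 2.57
eef_pos: [0.3203, 0.1939, 0.2259]
tool_rot: [[-0.982, 0.186, -0.031], [0.186, 0.935, -0.301], [-0.027, -0.301, -0.953]]
wrist_force: [0.4, -0.4, -0.7]
grip_width: 0.995
gripper_force: 0.0
```

>>> play_rows --delta_pos '[[-0.53,-0.61,0.14],[-0.53,-0.61,0.14],[-0.53,-0.61,0.14],[-0.53,-0.61,0.14],[-0.53,-0.61,0.14],[-0.53,-0.61,0.14],[-0.53,-0.61,0.14],[-0.53,-0.61,0.14],[-0.53,-0.61,0.14],[-0.53,-0.61,0.14]]' --twist '[[0.126,-0.022,-0.069],[0.126,-0.022,-0.069],[0.126,-0.022,-0.069],[0.126,-0.022,-0.069],[0.126,-0.022,-0.069],[0.126,-0.022,-0.069],[0.126,-0.022,-0.069],[0.126,-0.022,-0.069],[0.126,-0.022,-0.069],[0.126,-0.022,-0.069]]' --gripper '[85,85,85,85,85,85,85,85,85,85]'

```text
time_s: 3.4
eef_pos: [0.4063, 0.056, 0.2472]
tool_rot: [[-0.995, 0.099, -0.026], [0.101, 0.891, -0.443], [-0.02, -0.443, -0.896]]
wrist_force: [0.1, -0.3, -0.2]
grip_width: 0.996
gripper_force: 0.0
```

```bash
python3 - <<'E'
from plan import *
report(); p,R=holdpose(.26); rows(p,R,10);rows(p,R,12)
E
```

```text
{'time_s': 3.4, 'qpos': [0.4243, 0.1833, -0.1616, 1.4524, -0.4039, 0.5765], 'eef_pos': [0.4063, 0.056, 0.2472], 'tool_rot': [[-0.9947, 0.0993, -0.0264], [0.1006, 0.8908, -0.4431], [-0.0205, -0.4434, -0.8961]], 'wrist_force': [0.1249, -0.3471, -0.2071], 'ft_torque': [0.3532, -0.0308, -0.0466], 'gripper_force': 0.0, 'grip_width': 0.9964}
10 rows: d [-0.526 -0.62   0.335] w [ 0.125 -0.021 -0.069] path [[0.415, 0.041, 0.247], [0.434, 0.011, 0.247], [0.453, -0.019, 0.248], [0.472, -0.048, 0.249], [0.492, -0.077, 0.252]] end [ 0.502 -0.091  0.253]
12 rows: d [-0.438 -0.517  0.28 ] w [ 0.104 -0.017 -0.057] path [[0.414, 0.043, 0.247], [0.437, 0.006, 0.247], [0.461, -0.031, 0.248], [0.486, -0.067, 0.251]] end [ 0.502 -0.091  0.253]
```

>>> play_rows --delta_pos '[[-0.53,-0.62,0.33],[-0.53,-0.62,0.33],[-0.53,-0.62,0.33],[-0.53,-0.62,0.33],[-0.53,-0.62,0.33],[-0.53,-0.62,0.33],[-0.53,-0.62,0.33],[-0.53,-0.62,0.33],[-0.53,-0.62,0.33],[-0.53,-0.62,0.33]]' --twist '[[0.125,-0.021,-0.069],[0.125,-0.021,-0.069],[0.125,-0.021,-0.069],[0.125,-0.021,-0.069],[0.125,-0.021,-0.069],[0.125,-0.021,-0.069],[0.125,-0.021,-0.069],[0.125,-0.021,-0.069],[0.125,-0.021,-0.069],[0.125,-0.021,-0.069]]' --gripper '[85,85,85,85,85,85,70,60,60,60]'

```text
time_s: 4.23
eef_pos: [0.5032, -0.0906, 0.2537]
tool_rot: [[-1.0, 0.014, -0.01], [0.017, 0.819, -0.573], [0.0, -0.573, -0.819]]
wrist_force: [-0.4, 0.2, -0.1]
grip_width: 0.703
gripper_force: 0.0
```

```bash
python3 - <<'E'
from plan import *
report(); p,R=holdpose(.172); rows(p,R,8)
E
```

```text
{'time_s': 4.2333, 'qpos': [0.1547, 0.2624, -0.0919, 1.3354, -0.6002, 0.2083], 'eef_pos': [0.5032, -0.0906, 0.2537], 'tool_rot': [[-0.9999, 0.0137, -0.0097], [0.0169, 0.8192, -0.5732], [0.0001, -0.5733, -0.8194]], 'wrist_force': [-0.4297, 0.2382, -0.0634], 'ft_torque': [0.5116, -0.0166, 0.0491], 'gripper_force': 0.0, 'grip_width': 0.7027}
8 rows: d [0.005 0.    0.555] w [0. 0. 0.] path [[0.503, -0.097, 0.245], [0.503, -0.11, 0.226], [0.502, -0.122, 0.208], [0.502, -0.135, 0.19]] end [ 0.501 -0.142  0.181]
```

>>> play_rows --delta_pos '[[0,0,0.55],[0,0,0.55],[0,0,0.55],[0,0,0.55],[0,0,0.55],[0,0,0.55],[0,0,0.55],[0,0,0.55],[0,0,0],[0,0,0]]' --twist '[[0,0,0],[0,0,0],[0,0,0],[0,0,0],[0,0,0],[0,0,0],[0,0,0],[0,0,0],[0,0,0],[0,0,0]]' --gripper '[60,60,60,60,60,60,60,50,40,30]'

```text
time_s: 5.07
eef_pos: [0.5016, -0.1404, 0.1814]
tool_rot: [[-1.0, 0.014, -0.011], [0.018, 0.82, -0.573], [0.001, -0.573, -0.82]]
wrist_force: [-0.3, 0.1, -0.4]
grip_width: 0.358
gripper_force: 0.0
```

>>> play_rows --delta_pos '[[0,0,0],[0,0,0],[0,0,0],[0,0,0],[0,0,0],[0,0,0],[0,0,0],[0,0,0],[0,0,0],[0,0,0]]' --twist '[[0,0,0],[0,0,0],[0,0,0],[0,0,0],[0,0,0],[0,0,0],[0,0,0],[0,0,0],[0,0,0],[0,0,0]]' --gripper '[20,15,10,5,5,5,5,5,5,5]' --force 60

```text
time_s: 5.9
eef_pos: [0.5024, -0.1407, 0.1827]
tool_rot: [[-1.0, 0.015, -0.008], [0.017, 0.818, -0.574], [-0.002, -0.574, -0.819]]
wrist_force: [-0.9, -2.1, 5.1]
grip_width: 0.109
gripper_force: 58.4
```

```bash
python3 - <<'E'
from plan import *
report(); p,R=holdpose(.172+.12); rows(p,R,10)
E
```

```text
{'time_s': 5.9, 'qpos': [0.0578, 0.2826, -0.2548, 1.084, -0.6101, 0.0917], 'eef_pos': [0.5024, -0.1407, 0.1827], 'tool_rot': [[-0.9998, 0.0154, -0.0083], [0.0173, 0.8184, -0.5744], [-0.0021, -0.5744, -0.8185]], 'wrist_force': [-0.91, -2.0966, 5.1459], 'ft_torque': [-0.8948, -0.0319, -0.4131], 'gripper_force': 58.3612, 'grip_width': 0.1091}
10 rows: d [ 0.004  0.001 -0.59 ] w [-0.001  0.001 -0.001] path [[0.502, -0.134, 0.192], [0.502, -0.12, 0.212], [0.503, -0.107, 0.231], [0.503, -0.093, 0.25], [0.503, -0.08, 0.27]] end [ 0.503 -0.073  0.279]
```

>>> play_rows --delta_pos '[[0,0,-0.2],[0,0,-0.4],[0,0,-0.6],[0,0,-0.8],[0,0,-0.8],[0,0,-0.8],[0,0,-0.8],[0,0,-0.8],[0,0,-0.8],[0,0,-0.8]]' --twist '[[0,0,0],[0,0,0],[0,0,0],[0,0,0],[0,0,0],[0,0,0],[0,0,0],[0,0,0],[0,0,0],[0,0,0]]' --gripper '[5,5,5,5,5,5,5,5,5,5]'

```text
time_s: 6.73
eef_pos: [0.5031, -0.0616, 0.2935]
tool_rot: [[-1.0, 0.014, -0.01], [0.017, 0.82, -0.572], [0.0, -0.572, -0.82]]
wrist_force: [-0.6, -0.1, -3.1]
grip_width: 0.108
gripper_force: 58.8
```

```bash
cat >> plan.py <<'E'
def standpose(gap,along,thdeg=25.1,tcp=.172,dy=0.,dyaw=0.):
    # board centre foot: back-bottom corner at x=gap+10cos, z=15+
    th=np.radians(thdeg); u,n,R=frame(SW+dyaw,th)
    h=np.array([np.cos(SW),np.sin(SW),0]); l=np.array([-np.sin(SW),np.cos(SW),0])
    back=np.array([SX,SY,.015])+(gap+.010*np.cos(th))*h+dy*l
    return back-.005*n+(tcp+along)*u,R
E
python3 - <<'E'
from fit import *
from plan import *
report()
s=r.state(); R=s["tool_rot"]; 
# fit board in hand: local tool coords; board = tool frame, x width, y thickness, z along -u
P=[r.grab_frame(n) for n in("side","top")]
def bw(q): # q: dx(width), tcp dist foot->tcp, inplane rot
    L=samp(box(-.07,.07,-.005,.005,-.2,0)) ; L=L.copy(); 
    c,sn=np.cos(q[2]),np.sin(q[2]); X=L[:,0]; Z=L[:,2]  # z: 0 at foot, -0.2 top in tool z
    zz=Z+q[1]; return s["eef_pos"]+np.c_[X*c-zz*sn+q[0],L[:,1],X*sn+zz*c]@R.T
G=[grad(p,1) for p in P]
def sc(q,idx=(0,1)):
    t=0
    for i in idx:
        uv=proj(P[i],bw(q)).astype(np.float32); t+=cv2.remap(G[i],uv[None,:,0],uv[None,:,1],cv2.INTER_LINEAR).mean()/G[i].std()
    return -t
for idx in((0,1),(0,)):
    m=min((minimize(sc,[a,b,c],args=(idx,),method="Nelder-Mead",options=dict(initial_simplex=[[a,b,c],[a+.004,b,c],[a,b+.004,c],[a,b,c+.03]])) for a in(-.006,0,.006) for b in(.165,.172,.18) for c in(-.03,0,.03)),key=lambda z:z.fun)
    print(idx,m.x.round(4),m.fun)
k=3;im=cv2.convertScaleAbs(cv2.resize(P[0]["image"][100:300,150:350],None,fx=k,fy=k),alpha=1.5)
for u,v in (proj(P[0],bw(m.x))-[150,100]+.5)*k:
    if 0<=u<600 and 0<=v<600: im[int(v),int(u)]=(255,255,0)
cv2.imwrite("pics/hand.png",im)
p,Rt=standpose(.004,.10); rows(p,Rt,30); rows(p,Rt,20)
E
```

```text
{'time_s': 6.7333, 'qpos': [0.2095, 0.2632, 0.0114, 1.4746, -0.5913, 0.274], 'eef_pos': [0.5031, -0.0616, 0.2935], 'tool_rot': [[-0.9999, 0.0139, -0.01], [0.0171, 0.82, -0.5721], [0.0002, -0.5721, -0.8202]], 'wrist_force': [-0.6343, -0.0599, -3.1361], 'ft_torque': [0.9221, -0.035, -0.037], 'gripper_force': 58.772, 'grip_width': 0.1081}
(0, 1) [ 0.001   0.1737 -0.005 ] -4.235793590545654
(0,) [ 0.001   0.1739 -0.0106] -2.177333354949951
30 rows: d [-0.017  0.632 -0.308] w [-0.046 -0.073 -0.128] path [[0.505, -0.047, 0.292], [0.502, 0.05, 0.279], [0.487, 0.147, 0.27], [0.46, 0.242, 0.265], [0.421, 0.332, 0.263]] end [0.415 0.345 0.263]
20 rows: d [-0.022  0.947 -0.463] w [-0.07  -0.11  -0.192] path [[0.505, -0.04, 0.291], [0.5, 0.064, 0.278], [0.482, 0.168, 0.268], [0.45, 0.268, 0.264]] end [0.415 0.345 0.263]
```

View pics/hand.png

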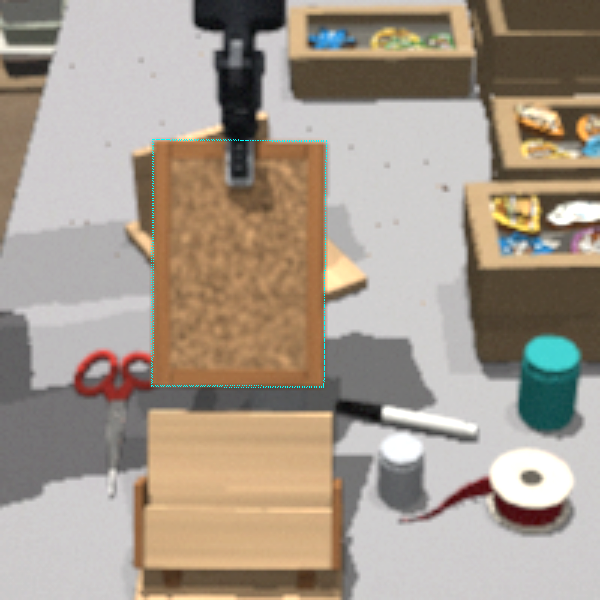

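The board sits square in the fingers. Its outline overlays the picture at (152-327,140-386), with the foot 174 mm ahead of the TCP and the board centred to 1 mm. Next I'll carry it over the stand at a steeper lean so it clears the panel edge.

```bash
python3 - <<'E'
from plan import *
p,Rt=standpose(.005,.10,20,.1738,-.001); rows(p,Rt,30)
s=r.state();R0=s["tool_rot"];w=Ro.from_matrix(R0.T@Rt).as_rotvec()/30;A=Ro.from_rotvec(w).as_matrix()
d=np.linalg.solve(sum(np.linalg.matrix_power(A,k) for k in range(30)),R0.T@(p-s["eef_pos"]))
T=s["eef_pos"].copy();Q=R0.copy()
for k in range(30):
    T=T+Q@d;Q=Q@A
    if k%4==1: print(k,(T+Q@[0,0,.174]).round(3))
E
```

```text
30 rows: d [-0.028  0.608 -0.281] w [-0.071 -0.067 -0.131] path [[0.505, -0.048, 0.292], [0.504, 0.045, 0.279], [0.491, 0.138, 0.271], [0.467, 0.228, 0.269], [0.432, 0.315, 0.273]] end [0.426 0.327 0.274]
1 [ 0.507 -0.132  0.145]
5 [ 0.512 -0.073  0.134]
9 [ 0.513 -0.015  0.125]
13 [0.51  0.045 0.118]
17 [0.502 0.103 0.113]
21 [0.491 0.162 0.11 ]
25 [0.475 0.219 0.109]
29 [0.455 0.275 0.11 ]
```

>>> play_rows --delta_pos '[[-0.03,0.61,-0.28],[-0.03,0.61,-0.28],[-0.03,0.61,-0.28],[-0.03,0.61,-0.28],[-0.03,0.61,-0.28],[-0.03,0.61,-0.28],[-0.03,0.61,-0.28],[-0.03,0.61,-0.28],[-0.03,0.61,-0.28],[-0.03,0.61,-0.28]]' --twist '[[-0.071,-0.067,-0.131],[-0.071,-0.067,-0.131],[-0.071,-0.067,-0.131],[-0.071,-0.067,-0.131],[-0.071,-0.067,-0.131],[-0.071,-0.067,-0.131],[-0.071,-0.067,-0.131],[-0.071,-0.067,-0.131],[-0.071,-0.067,-0.131],[-0.071,-0.067,-0.131]]' --gripper '[5,5,5,5,5,5,5,5,5,5]'

```text
time_s: 7.67
eef_pos: [0.5007, 0.0718, 0.274]
tool_rot: [[-0.987, -0.147, 0.066], [-0.16, 0.854, -0.495], [0.017, -0.499, -0.867]]
wrist_force: [-0.3, -0.5, -2.2]
grip_width: 0.106
gripper_force: 58.8
```

>>> play_rows --delta_pos '[[-0.03,0.61,-0.28],[-0.03,0.61,-0.28],[-0.03,0.61,-0.28],[-0.03,0.61,-0.28],[-0.03,0.61,-0.28],[-0.03,0.61,-0.28],[-0.03,0.61,-0.28],[-0.03,0.61,-0.28],[-0.03,0.61,-0.28],[-0.03,0.61,-0.28]]' --twist '[[-0.071,-0.067,-0.131],[-0.071,-0.067,-0.131],[-0.071,-0.067,-0.131],[-0.071,-0.067,-0.131],[-0.071,-0.067,-0.131],[-0.071,-0.067,-0.131],[-0.071,-0.067,-0.131],[-0.071,-0.067,-0.131],[-0.071,-0.067,-0.131],[-0.071,-0.067,-0.131]]' --gripper '[5,5,5,5,5,5,5,5,5,5]'

```text
time_s: 8.5
eef_pos: [0.4746, 0.2031, 0.2669]
tool_rot: [[-0.944, -0.307, 0.124], [-0.331, 0.854, -0.402], [0.017, -0.42, -0.907]]
wrist_force: [-0.3, -0.3, -2.3]
grip_width: 0.105
gripper_force: 58.8
```

```bash
python3 - <<'E'
from plan import *
report()
p,Rt=standpose(.005,.10,20,.1738,-.001); rows(p,Rt,9)
E
```

```text
{'time_s': 8.5, 'qpos': [0.634, 0.3078, 0.0724, 1.4865, -0.4085, 0.3246], 'eef_pos': [0.4746, 0.2031, 0.2669], 'tool_rot': [[-0.9436, -0.3069, 0.124], [-0.3306, 0.8539, -0.4019], [0.0175, -0.4202, -0.9073]], 'wrist_force': [-0.3133, -0.2882, -2.33], 'ft_torque': [0.6582, 0.1562, 0.0346], 'gripper_force': 58.7508, 'grip_width': 0.1051}
9 rows: d [-0.031  0.668 -0.322] w [-0.077 -0.077 -0.145] path [[0.47, 0.217, 0.267], [0.461, 0.245, 0.268], [0.45, 0.273, 0.269], [0.439, 0.3, 0.271], [0.426, 0.327, 0.274]] end [0.426 0.327 0.274]
```

>>> play_rows --delta_pos '[[-0.03,0.66,-0.32],[-0.03,0.66,-0.32],[-0.03,0.66,-0.32],[-0.03,0.66,-0.32],[-0.03,0.66,-0.32],[-0.03,0.66,-0.32],[-0.03,0.66,-0.32],[-0.03,0.66,-0.32],[-0.03,0.66,-0.32],[0,0,0]]' --twist '[[-0.077,-0.077,-0.145],[-0.077,-0.077,-0.145],[-0.077,-0.077,-0.145],[-0.077,-0.077,-0.145],[-0.077,-0.077,-0.145],[-0.077,-0.077,-0.145],[-0.077,-0.077,-0.145],[-0.077,-0.077,-0.145],[-0.077,-0.077,-0.145],[0,0,0]]' --gripper '[5,5,5,5,5,5,5,5,5,5]'

```text
time_s: 9.33
eef_pos: [0.426, 0.327, 0.2744]
tool_rot: [[-0.87, -0.463, 0.168], [-0.493, 0.818, -0.296], [-0.0, -0.341, -0.94]]
wrist_force: [-0.3, -0.3, -1.5]
grip_width: 0.107
gripper_force: 58.8
```

```bash
python3 - <<'E'
from plan import *
report()
p,Rt=standpose(.005,.012,20,.1738,-.001); rows(p,Rt,9)
E
```

```text
{'time_s': 9.3333, 'qpos': [0.8339, 0.3225, 0.1394, 1.5003, -0.3297, 0.3376], 'eef_pos': [0.426, 0.327, 0.2744], 'tool_rot': [[-0.8702, -0.463, 0.1683], [-0.4927, 0.8182, -0.2963], [-0.0005, -0.3408, -0.9402]], 'wrist_force': [-0.2639, -0.263, -1.4955], 'ft_torque': [0.3717, 0.2927, 0.0107], 'gripper_force': 58.7557, 'grip_width': 0.107}
9 rows: d [0.    0.001 0.491] w [0.001 0.001 0.001] path [[0.428, 0.324, 0.265], [0.431, 0.318, 0.247], [0.434, 0.313, 0.228], [0.437, 0.307, 0.21], [0.441, 0.301, 0.191]] end [0.441 0.301 0.191]
```

>>> play_rows --delta_pos '[[0,0,0.49],[0,0,0.49],[0,0,0.49],[0,0,0.49],[0,0,0.49],[0,0,0.49],[0,0,0.49],[0,0,0.49],[0,0,0.49],[0,0,0]]' --twist '[[0,0,0],[0,0,0],[0,0,0],[0,0,0],[0,0,0],[0,0,0],[0,0,0],[0,0,0],[0,0,0],[0,0,0]]' --gripper '[5,5,5,5,5,5,5,5,5,5]'

```text
time_s: 10.17
eef_pos: [0.4415, 0.2971, 0.1893]
tool_rot: [[-0.872, -0.46, 0.165], [-0.489, 0.819, -0.301], [0.003, -0.343, -0.939]]
wrist_force: [-0.6, -0.2, -2.2]
grip_width: 0.107
gripper_force: 58.8
```

```bash
cat > look.py <<'E'
import sys
from fit import *
from plan import *
def draw(ps,Xs,rois,k,name):
    ims=[]
    for p,(x0,y0,x1,y1) in zip(ps,rois):
        im=cv2.convertScaleAbs(cv2.resize(p["image"][y0:y1,x0:x1],None,fx=k,fy=k,interpolation=cv2.INTER_CUBIC),alpha=1.5)
        for X,c in Xs:
            for u,v in (proj(p,X)-[x0,y0]+.5)*k:
                if 0<=u<im.shape[1] and 0<=v<im.shape[0]: im[int(v),int(u)]=c
        ims.append(im)
    h=max(i.shape[0] for i in ims)
    cv2.imwrite(name,np.hstack([cv2.copyMakeBorder(i,0,h-i.shape[0],0,4,0) for i in ims]))
def handboard(tcp=.1738,dx=.001):
    s=r.state(); L=samp(box(-.07,.07,-.005,.005,-.2,0)); return s["eef_pos"]+(L+[dx,0,tcp])@s["tool_rot"].T
E
python3 - <<'E'
from look import *
report()
P=[r.grab_frame(n) for n in("side","top")]
draw(P,[(handboard(),(255,255,0)),(place(STAND,[SX,SY,SW]),(0,255,0))],[(185,85,285,215),(135,170,250,280)],3.6,"pics/ins.png")
p,Rt=standpose(.001,.004,24.5,.1738,-.001); rows(p,Rt,9)
E
```

```text
{'time_s': 10.1667, 'qpos': [0.7771, 0.3369, -0.0599, 1.2728, -0.3367, 0.2822], 'eef_pos': [0.4415, 0.2971, 0.1893], 'tool_rot': [[-0.8722, -0.4604, 0.1653], [-0.4892, 0.8187, -0.3007], [0.0031, -0.3432, -0.9393]], 'wrist_force': [-0.6174, -0.2051, -2.1954], 'ft_torque': [0.4739, 0.3145, -0.0228], 'gripper_force': 58.8124, 'grip_width': 0.1069}
9 rows: d [-0.003  0.073  0.043] w [ 0.072 -0.002 -0.002] path [[0.441, 0.299, 0.19], [0.44, 0.301, 0.187], [0.44, 0.303, 0.184], [0.439, 0.304, 0.182], [0.438, 0.306, 0.179]] end [0.438 0.306 0.179]
```

View pics/ins.png

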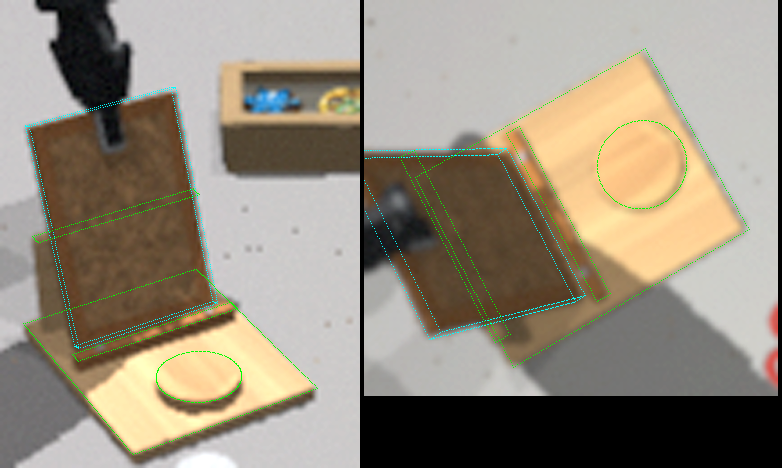

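The overlay matches the board in both views. The foot is in the gap, just inside the stop and parallel to it: front edge (505,150)-(583,297), stop (510,130)-(603,300). Now I'll tilt and lower it.

>>> play_rows --delta_pos '[[0,0.07,0.04],[0,0.07,0.04],[0,0.07,0.04],[0,0.07,0.04],[0,0.07,0.04],[0,0.07,0.04],[0,0.07,0.04],[0,0.07,0.04],[0,0.07,0.04],[0,0,0]]' --twist '[[0.072,0,0],[0.072,0,0],[0.072,0,0],[0.072,0,0],[0.072,0,0],[0.072,0,0],[0.072,0,0],[0.072,0,0],[0.072,0,0],[0,0,0]]' --gripper '[5,5,5,5,5,5,5,5,5,5]'

```text
time_s: 11.1
eef_pos: [0.4372, 0.3067, 0.1794]
tool_rot: [[-0.872, -0.446, 0.203], [-0.49, 0.793, -0.362], [0.001, -0.415, -0.91]]
wrist_force: [-1.0, 2.0, -2.4]
grip_width: 0.107
gripper_force: 59.1
```

```bash
python3 - <<'E'
from plan import *
report()
h=np.array([np.cos(SW),np.sin(SW),0]); l=np.array([-np.sin(SW),np.cos(SW),0])
s=r.state();f=s["eef_pos"]+s["tool_rot"]@[.001,0,.1738]-[SX,SY,0]; print("foot centre stand",(f@h).round(4),(f@l).round(4),f[2].round(4))
p,Rt=standpose(0,-.001,25.1,.1738,-.001); rows(p,Rt,9)
E
```

```text
{'time_s': 11.1, 'qpos': [0.8314, 0.3736, -0.0553, 1.2845, -0.4045, 0.3483], 'eef_pos': [0.4372, 0.3067, 0.1794], 'tool_rot': [[-0.8716, -0.4463, 0.2027], [-0.4902, 0.793, -0.3618], [0.0007, -0.4147, -0.91]], 'wrist_force': [-0.9999, 1.9708, -2.3788], 'ft_torque': [1.2364, 0.5789, 0.1706], 'gripper_force': 59.0757, 'grip_width': 0.1066}
foot centre stand 0.0079 0.0005 0.0213
9 rows: d [-0.002  0.003  0.034] w [ 0.01  -0.001 -0.001] path [[0.437, 0.306, 0.179], [0.438, 0.306, 0.177], [0.438, 0.306, 0.176], [0.438, 0.305, 0.175], [0.439, 0.305, 0.174]] end [0.439 0.305 0.174]
```

>>> play_rows --delta_pos '[[0,0,0.035],[0,0,0.035],[0,0,0.035],[0,0,0.035],[0,0,0.035],[0,0,0.035],[0,0,0.035],[0,0,0.035],[0,0,0.035],[0,0,0]]' --twist '[[0,0,0],[0,0,0],[0,0,0],[0,0,0],[0,0,0],[0,0,0],[0,0,0],[0,0,0],[0,0,0],[0,0,0]]' --gripper '[5,5,5,5,5,5,5,5,5,5]'

```text
time_s: 11.93
eef_pos: [0.4383, 0.3051, 0.1766]
tool_rot: [[-0.871, -0.446, 0.204], [-0.491, 0.794, -0.358], [-0.002, -0.412, -0.911]]
wrist_force: [-15.2, 9.2, 22.9]
grip_width: 0.108
gripper_force: 63.0
```

```bash
cat >> look.py <<'E'
def foot():
    report()
    h=np.array([np.cos(SW),np.sin(SW),0]); l=np.array([-np.sin(SW),np.cos(SW),0])
    s=r.state();f=s["eef_pos"]+s["tool_rot"]@[.001,0,.1738]-[SX,SY,0]; print("foot centre stand",(f@h).round(4),(f@l).round(4),f[2].round(4),"force h,l",(s["wrist_force"]@h).round(2),(s["wrist_force"]@l).round(2))
E
python3 -c "
from look import *
foot()"
```

```text
{'time_s': 11.9333, 'qpos': [0.8272, 0.3712, -0.0652, 1.271, -0.4031, 0.3427], 'eef_pos': [0.4383, 0.3051, 0.1766], 'tool_rot': [[-0.8713, -0.4464, 0.2039], [-0.4907, 0.7945, -0.3578], [-0.0023, -0.4118, -0.9113]], 'wrist_force': [-15.2389, 9.2021, 22.9005], 'ft_torque': [1.0009, 2.468, -0.471], 'gripper_force': 63.0135, 'grip_width': 0.1085}
foot centre stand 0.0065 -0.0002 0.0183 force h,l 15.51 8.75
```

>>> play_rows --delta_pos '[[0,-0.042,-0.09],[0,-0.021,-0.045],[0,0,0],[0,-0.034,0.016],[0,-0.034,0.016],[0,-0.034,0.016],[0,-0.034,0.016],[0,0,0],[0,0,0],[0,0,0]]' --twist '[[0,0,0],[0,0,0],[0,0,0],[0,0,0],[0,0,0],[0,0,0],[0,0,0],[0,0,0],[0,0,0],[0,0,0]]' --gripper '[5,5,5,5,5,5,5,5,5,5]'

```text
time_s: 12.77
eef_pos: [0.4395, 0.3029, 0.178]
tool_rot: [[-0.871, -0.447, 0.202], [-0.49, 0.795, -0.357], [-0.001, -0.41, -0.912]]
wrist_force: [-11.2, 9.9, 10.1]
grip_width: 0.108
gripper_force: 63.0
```

```bash
python3 -c "
from look import *
foot()"
```

```text
{'time_s': 12.7667, 'qpos': [0.8219, 0.369, -0.0644, 1.2726, -0.4017, 0.337], 'eef_pos': [0.4395, 0.3029, 0.178], 'tool_rot': [[-0.8715, -0.447, 0.2019], [-0.4905, 0.795, -0.357], [-0.0009, -0.4101, -0.912]], 'wrist_force': [-11.2167, 9.884, 10.0841], 'ft_torque': [2.9571, 2.6815, -0.0093], 'gripper_force': 62.9624, 'grip_width': 0.1077}
foot centre stand 0.0043 0.0001 0.0195 force h,l 14.12 4.91
```

>>> play_rows --delta_pos '[[0,0.014,0.03],[0,0.014,0.03],[0,0.014,0.03],[0,0,0],[0,0,0],[0,0,0],[0,0,0],[0,0,0],[0,0,0],[0,0,0]]' --twist '[[0,0,0],[0,0,0],[0,0,0],[0,0,0],[0,0,0],[0,0,0],[0,0,0],[0,0,0],[0,0,0],[0,0,0]]' --gripper '[5,5,5,5,5,5,5,5,5,5]'

```text
time_s: 13.6
eef_pos: [0.4395, 0.3032, 0.1775]
tool_rot: [[-0.871, -0.447, 0.203], [-0.491, 0.795, -0.356], [-0.003, -0.41, -0.912]]
wrist_force: [-16.1, 11.6, 24.0]
grip_width: 0.111
gripper_force: 63.8
```

```bash
python3 - <<'E'
from look import *
foot()
P=[r.grab_frame(n) for n in("side","top")]
draw(P,[(handboard(),(255,255,0)),(place(STAND,[SX,SY,SW]),(0,255,0))],[(185,85,285,215),(135,170,250,280)],3.6,"pics/seat.png")
E
```

```text
{'time_s': 13.6, 'qpos': [0.8226, 0.3685, -0.0664, 1.2696, -0.4021, 0.3371], 'eef_pos': [0.4395, 0.3032, 0.1775], 'tool_rot': [[-0.8711, -0.447, 0.2034], [-0.491, 0.795, -0.3561], [-0.0025, -0.4101, -0.912]], 'wrist_force': [-16.1345, 11.5534, 24.0055], 'ft_torque': [1.9738, 3.0137, -0.489], 'gripper_force': 63.7576, 'grip_width': 0.1107}
foot centre stand 0.0046 -0.0003 0.019 force h,l 17.99 8.37
```

View pics/seat.png

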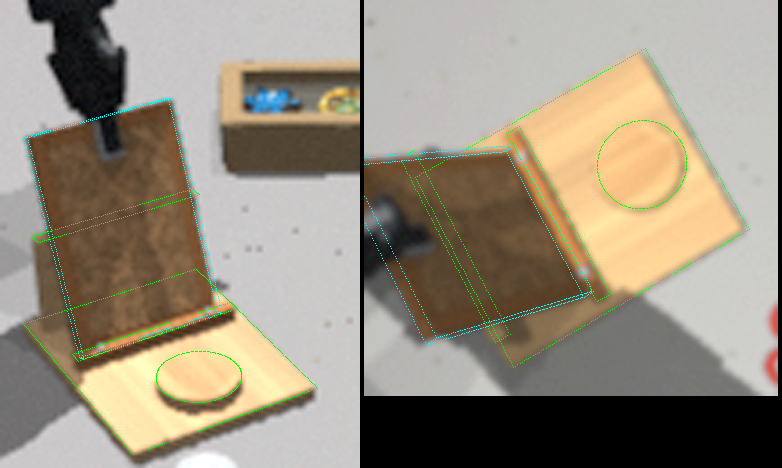

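The board is seated against the stop in both views. I'll lean it back the last degree, then release.

>>> play_rows --delta_pos '[[0,0.025,-0.01],[0,0.025,-0.01],[0,0.025,-0.01],[0,0.025,0],[0,0.025,0],[0,0,0],[0,0,0],[0,0,0],[0,0,0],[0,0,0]]' --twist '[[0.025,0,0],[0.025,0,0],[0.025,0,0],[0.025,0,0],[0.025,0,0],[0,0,0],[0,0,0],[0,0,0],[0,0,0],[0,0,0]]' --gripper '[5,5,5,5,5,5,5,5,5,5]' --force 30

```text
time_s: 14.53
eef_pos: [0.4383, 0.3053, 0.1765]
tool_rot: [[-0.871, -0.444, 0.21], [-0.491, 0.79, -0.368], [-0.002, -0.424, -0.906]]
wrist_force: [-14.1, 11.9, 19.0]
grip_width: 0.113
gripper_force: 63.3
```

```bash
python3 -c "
from look import *
foot()"
```

```text
{'time_s': 14.5333, 'qpos': [0.8334, 0.3763, -0.0625, 1.2766, -0.4148, 0.3513], 'eef_pos': [0.4383, 0.3053, 0.1765], 'tool_rot': [[-0.8713, -0.4438, 0.2097], [-0.4908, 0.7895, -0.3685], [-0.002, -0.424, -0.9057]], 'wrist_force': [-14.0699, 11.9301, 18.9734], 'ft_torque': [2.1801, 2.8771, -0.2038], 'gripper_force': 63.2868, 'grip_width': 0.113}
foot centre stand 0.0045 -0.0002 0.0191 force h,l 17.31 6.39
```

>>> play_rows --delta_pos '[[0,0,0],[0,0,0],[0,0,0],[0,0,0],[0,0,0],[0,0,0],[0,0,0],[0,0,0],[0,0,0],[0,0,0]]' --twist '[[0,0,0],[0,0,0],[0,0,0],[0,0,0],[0,0,0],[0,0,0],[0,0,0],[0,0,0],[0,0,0],[0,0,0]]' --gripper '[9,10,11,12,14,18,24,30,36,40]'

```text
time_s: 15.37
eef_pos: [0.439, 0.3032, 0.1744]
tool_rot: [[-0.872, -0.443, 0.209], [-0.489, 0.788, -0.374], [0.001, -0.428, -0.904]]
wrist_force: [0.4, -0.6, 0.7]
grip_width: 0.469
gripper_force: 0.0
```

```bash
python3 - <<'E'
from look import *
foot()
u,n,R=frame(SW,np.radians(25.1)); s=r.state(); rows(s["eef_pos"]+.09*u,s["tool_rot"],8)
E
```

```text
{'time_s': 15.3667, 'qpos': [0.8315, 0.3795, -0.065, 1.2751, -0.4184, 0.3516], 'eef_pos': [0.439, 0.3032, 0.1744], 'tool_rot': [[-0.8721, -0.4425, 0.209], [-0.4894, 0.7879, -0.3738], [0.0008, -0.4283, -0.9036]], 'wrist_force': [0.3861, -0.5696, 0.6651], 'ft_torque': [0.3235, 0.2216, -0.0167], 'gripper_force': 0.0, 'grip_width': 0.4695}
foot centre stand 0.0016 0.0007 0.0174 force h,l -0.69 -0.06
8 rows: d [ 0.001 -0.003 -0.562] w [0. 0. 0.] path [[0.437, 0.307, 0.185], [0.432, 0.316, 0.205], [0.427, 0.324, 0.225], [0.423, 0.332, 0.246]] end [0.42  0.336 0.256]
```

>>> play_rows --delta_pos '[[0,0,-0.6],[0,0,-0.6],[0,0,-0.6],[0,0,-0.6],[0,0,-0.6],[0,0,-0.6],[0,0,-0.6],[0,0,-0.6],[0,0,-0.6],[0,0,-0.6]]' --twist '[[0,0,0],[0,0,0],[0,0,0],[0,0,0],[0,0,0],[0,0,0],[0,0,0],[0,0,0],[0,0,0],[0,0,0]]' --gripper '[40,40,40,40,60,70,80,85,85,85]'

```text
time_s: 16.2
eef_pos: [0.4137, 0.3483, 0.2835]
tool_rot: [[-0.872, -0.443, 0.209], [-0.49, 0.788, -0.374], [0.001, -0.428, -0.904]]
wrist_force: [-0.5, 0.5, -0.7]
grip_width: 0.995
gripper_force: 0.0
```

```bash
python3 - <<'E'
from look import *
report()
P=[r.grab_frame(n) for n in("side","top")]
# predicted resting board in world
u,n,R=frame(SW,np.radians(25.1)); 
p,_=standpose(0,0,25.1,0,0); L=samp(box(-.07,.07,-.005,.005,-.2,0)); B=p+L@R.T
# fit tin, both views
X=np.vstack([circ(0,0,.075,.027)]); q,f=fit(P,X,[.5263,-.0198,0.,0.],(.008,.008,.001,.008)); print("tin",q.round(4),f)
q3,f=fit(P,np.vstack([circ(0,0,.075,.027)]),[.5263,-.0198,0.],(.008,.008,.001)); print("tin",q3.round(4),f)
for d in r.silhouettes(P[0],"tin_mid"): print(d["confidence"],d["box"])
T=place(X,q3)
draw(P,[(B,(255,255,0)),(T,(0,0,255)),(place(circ(0,0,0,.027),q3),(255,0,255))],[(185,85,285,240),(135,160,290,280)],3.1,"pics/rest.png")
E
```

```text
{'time_s': 16.2, 'qpos': [0.9166, 0.3735, 0.2076, 1.5899, -0.4043, 0.4429], 'eef_pos': [0.4137, 0.3483, 0.2835], 'tool_rot': [[-0.872, -0.4426, 0.2092], [-0.4896, 0.7878, -0.3736], [0.0005, -0.4282, -0.9037]], 'wrist_force': [-0.4682, 0.4813, -0.6861], 'ft_torque': [0.356, 0.1788, 0.0312], 'gripper_force': 0.0, 'grip_width': 0.9955}
tin [ 0.526  -0.0195 -0.0007  0.0008] -4.582350730895996
tin [ 5.261e-01 -1.940e-02  2.000e-04] -4.581067085266113
0.81 [279.5, 247.1, 291.6, 269.6]
0.81 [325.3, 216.8, 345.1, 243.3]
```

View pics/rest.png

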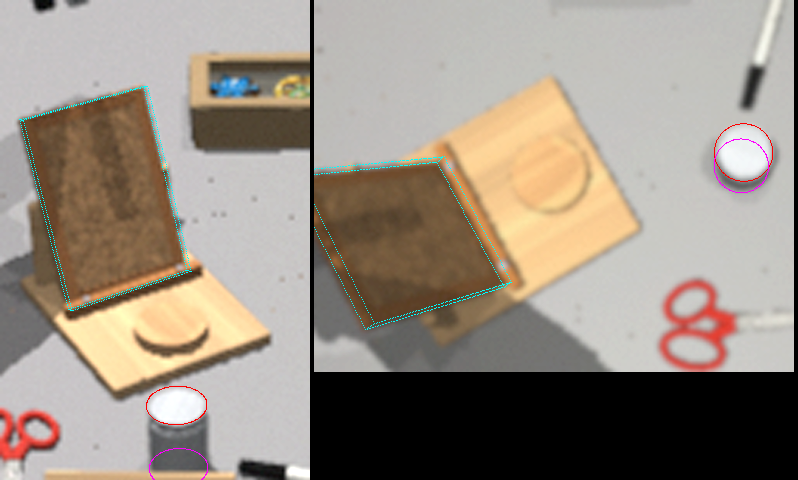

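The board rests exactly where predicted (cyan outline), square and against the stop. Both views give the tin at (0.526,-0.019) with its top at 75-76 mm, as it should be. Next is the tin.

```bash
python3 - <<'E'
from look import *
rows(np.array([.50,.13,.27]),frame(1.85,0)[2],14)
s=dict(eef_pos=np.array([.50,.13,.27]),tool_rot=frame(1.85,0)[2])
rows(np.array([.526,-.0195,.12]),frame(1.7,0)[2],16,s)
E
```

```text
14 rows: d [ 0.026 -0.812  0.245] w [-0.262  0.031  0.136] path [[0.422, 0.334, 0.286], [0.444, 0.288, 0.29], [0.464, 0.241, 0.29], [0.481, 0.194, 0.284], [0.496, 0.146, 0.274]] end [0.5  0.13 0.27]
16 rows: d [ 0.017 -0.474  0.469] w [0.    0.    0.078] path [[0.502, 0.121, 0.261], [0.511, 0.084, 0.223], [0.517, 0.046, 0.186], [0.523, 0.009, 0.148]] end [ 0.526 -0.02   0.12 ]
```

>>> play_rows --delta_pos '[[0.03,-0.81,0.25],[0.03,-0.81,0.25],[0.03,-0.81,0.25],[0.03,-0.81,0.25],[0.03,-0.81,0.25],[0.03,-0.81,0.25],[0.03,-0.81,0.25],[0.03,-0.81,0.25],[0.03,-0.81,0.25],[0.03,-0.81,0.25]]' --twist '[[-0.262,0.031,0.136],[-0.262,0.031,0.136],[-0.262,0.031,0.136],[-0.262,0.031,0.136],[-0.262,0.031,0.136],[-0.262,0.031,0.136],[-0.262,0.031,0.136],[-0.262,0.031,0.136],[-0.262,0.031,0.136],[-0.262,0.031,0.136]]' --gripper '[85,85,85,85,85,85,85,85,85,85]'

```text
time_s: 17.18
eef_pos: [0.4799, 0.1915, 0.2823]
tool_rot: [[-0.941, -0.334, 0.051], [-0.337, 0.934, -0.114], [-0.009, -0.125, -0.992]]
wrist_force: [-0.5, -0.5, 0.2]
grip_width: 0.997
gripper_force: 0.0
```

>>> play_rows --delta_pos '[[0.03,-0.81,0.25],[0.03,-0.81,0.25],[0.03,-0.81,0.25],[0.03,-0.81,0.25],[0.02,-0.47,0.47],[0.02,-0.47,0.47],[0.02,-0.47,0.47],[0.02,-0.47,0.47],[0.02,-0.47,0.47],[0.02,-0.47,0.47]]' --twist '[[-0.262,0.031,0.136],[-0.262,0.031,0.136],[-0.262,0.031,0.136],[-0.262,0.031,0.136],[0,0,0.08],[0,0,0.08],[0,0,0.08],[0,0,0.08],[0,0,0.08],[0,0,0.08]]' --gripper '[85,85,85,85,85,85,85,85,85,85]'

```text
time_s: 18.02
eef_pos: [0.5102, 0.0737, 0.2107]
tool_rot: [[-0.976, -0.22, -0.001], [-0.22, 0.976, -0.001], [0.002, -0.001, -1.0]]
wrist_force: [0.3, 0.4, -0.2]
grip_width: 0.997
gripper_force: 0.0
```

```bash
python3 - <<'E'
from look import *
report()
rows(np.array([.526,-.0195,.12]),frame(1.7,0)[2],9)
E
```

```text
{'time_s': 18.0167, 'qpos': [0.1439, 0.2358, -0.0984, 1.2382, -0.0008, -0.0777], 'eef_pos': [0.5102, 0.0737, 0.2107], 'tool_rot': [[-0.9755, -0.2198, -0.0014], [-0.2198, 0.9755, -0.001], [0.0016, -0.0006, -1.0]], 'wrist_force': [0.2903, 0.3802, -0.1991], 'ft_torque': [-0.0167, 0.0251, -0.004], 'gripper_force': 0.0, 'grip_width': 0.9972}
9 rows: d [ 0.006 -0.525  0.504] w [-0.001 -0.001  0.086] path [[0.512, 0.063, 0.201], [0.516, 0.043, 0.181], [0.52, 0.022, 0.16], [0.523, 0.001, 0.14], [0.526, -0.02, 0.12]] end [ 0.526 -0.02   0.12 ]
```

>>> play_rows --delta_pos '[[0.006,-0.52,0.5],[0.006,-0.52,0.5],[0.006,-0.52,0.5],[0.006,-0.52,0.5],[0.006,-0.52,0.5],[0.006,-0.52,0.5],[0.006,-0.52,0.5],[0.006,-0.52,0.5],[0.006,-0.52,0.5],[0,0,0]]' --twist '[[0,0,0.086],[0,0,0.086],[0,0,0.086],[0,0,0.086],[0,0,0.086],[0,0,0.086],[0,0,0.086],[0,0,0.086],[0,0,0.086],[0,0,0]]' --gripper '[85,85,85,85,85,85,85,85,85,85]'

```text
time_s: 18.85
eef_pos: [0.5252, -0.0199, 0.1198]
tool_rot: [[-0.992, -0.126, -0.004], [-0.126, 0.992, -0.001], [0.004, -0.001, -1.0]]
wrist_force: [0.6, 0.2, -0.3]
grip_width: 0.995
gripper_force: 0.0
```

```bash
python3 - <<'E'
from look import *
report()
rows(np.array([.526,-.0195,.038]),frame(1.7,0)[2],9)
E
```

```text
{'time_s': 18.85, 'qpos': [-0.0373, 0.3127, -0.2361, 1.0256, -0.0012, -0.1636], 'eef_pos': [0.5252, -0.0199, 0.1198], 'tool_rot': [[-0.992, -0.126, -0.0037], [-0.126, 0.992, -0.001], [0.0038, -0.0006, -1.0]], 'wrist_force': [0.59, 0.1939, -0.3046], 'ft_torque': [0.0303, 0.04, -0.0015], 'gripper_force': 0.0, 'grip_width': 0.9947}
9 rows: d [-0.006  0.002  0.454] w [-0.001 -0.004 -0.003] path [[0.525, -0.02, 0.111], [0.525, -0.02, 0.093], [0.526, -0.02, 0.074], [0.526, -0.02, 0.056], [0.526, -0.019, 0.038]] end [ 0.526 -0.02   0.038]
```

>>> play_rows --delta_pos '[[0,0,0.45],[0,0,0.45],[0,0,0.45],[0,0,0.45],[0,0,0.45],[0,0,0.45],[0,0,0.45],[0,0,0.45],[0,0,0.45],[0,0,0]]' --twist '[[0,0,0],[0,0,0],[0,0,0],[0,0,0],[0,0,0],[0,0,0],[0,0,0],[0,0,0],[0,0,0],[0,0,0]]' --gripper '[85,85,85,85,85,85,85,85,85,75]'

```text
time_s: 19.68
eef_pos: [0.5248, -0.0182, 0.0391]
tool_rot: [[-0.992, -0.128, -0.004], [-0.128, 0.992, -0.001], [0.004, -0.0, -1.0]]
wrist_force: [-1.1, 0.3, -0.3]
grip_width: 0.885
gripper_force: 0.0
```

>>> play_rows --delta_pos '[[0,0,0],[0,0,0],[0,0,0],[0,0,0],[0,0,0],[0,0,0],[0,0,0],[0,0,0],[0,0,0],[0,0,0]]' --twist '[[0,0,0],[0,0,0],[0,0,0],[0,0,0],[0,0,0],[0,0,0],[0,0,0],[0,0,0],[0,0,0],[0,0,0]]' --gripper '[68,64,60,56,52,48,48,48,48,48]' --force 40

```text
time_s: 20.52
eef_pos: [0.5264, -0.0184, 0.0418]
tool_rot: [[-0.992, -0.128, 0.0], [-0.128, 0.992, -0.001], [-0.0, -0.001, -1.0]]
wrist_force: [-1.4, 0.3, 5.0]
grip_width: 0.619
gripper_force: 40.8
```

>>> play_rows --delta_pos '[[0,0,-0.1],[0,0,-0.3],[0,0,-0.5],[0,0,-0.6],[0,0,-0.6],[0,0,-0.6],[0,0,-0.6],[0,0,-0.6],[0,0,-0.6],[0,0,-0.3]]' --twist '[[0,0,0],[0,0,0],[0,0,0],[0,0,0],[0,0,0],[0,0,0],[0,0,0],[0,0,0],[0,0,0],[0,0,0]]' --gripper '[48,48,48,48,48,48,48,48,48,48]'

```text
time_s: 21.35
eef_pos: [0.5266, -0.0181, 0.1392]
tool_rot: [[-0.992, -0.128, 0.001], [-0.128, 0.992, -0.001], [-0.001, -0.001, -1.0]]
wrist_force: [1.3, 0.6, -0.6]
grip_width: 0.619
gripper_force: 42.1
```

```bash
python3 - <<'E'
from look import *
report()
P=[r.grab_frame(n) for n in("side","top")]
s=r.state(); e=s["eef_pos"]
for q0 in ([e[0],e[1],0.],):
    for dz in(-.01,-.003,.004):
        X=np.vstack([circ(0,0,0,.027)+[0,0,.075]]); q,f=fit(P,X,[*q0,e[2]-.038+dz],(.006,.006,.001,.006)); print("tin",q.round(4),f,(s["tool_rot"].T@(np.r_[q[:2],q[3]]-e)).round(4))
h=np.array([np.cos(SW),np.sin(SW),0]);rc=np.array([SX,SY,0])-.085*h;print("riser",rc)
R=frame(SW,0)[2]
rows(np.r_[rc[:2],.13],R,20)
E
```

```text
{'time_s': 21.35, 'qpos': [-0.0341, 0.2961, -0.206, 1.0674, -0.0007, -0.1628], 'eef_pos': [0.5266, -0.0181, 0.1392], 'tool_rot': [[-0.9917, -0.1284, 0.0013], [-0.1284, 0.9917, -0.0007], [-0.0012, -0.0009, -1.0]], 'wrist_force': [1.2902, 0.5765, -0.5584], 'ft_torque': [0.0217, -0.0413, 0.01], 'gripper_force': 42.0933, 'grip_width': 0.6191}
tin [ 0.5245  0.0983 -0.0193  0.0164] -3.785634994506836 [-0.0125  0.1159  0.122 ]
tin [ 0.5245  0.0983 -0.0165  0.0163] -3.785079002380371 [-0.0125  0.1159  0.1221]
tin [0.5243 0.0982 0.0046 0.0164] -3.7842438220977783 [-0.0123  0.1158  0.122 ]
riser [0.51769174 0.16268344 0.        ]
20 rows: d [-0.118  0.44   0.021] w [-0.     0.001 -0.161] path [[0.528, -0.009, 0.138], [0.531, 0.036, 0.136], [0.53, 0.082, 0.134], [0.525, 0.127, 0.132]] end [0.518 0.163 0.13 ]
```

>>> play_rows --delta_pos '[[-0.12,0.44,0.02],[-0.12,0.44,0.02],[-0.12,0.44,0.02],[-0.12,0.44,0.02],[-0.12,0.44,0.02],[-0.12,0.44,0.02],[-0.12,0.44,0.02],[-0.12,0.44,0.02],[-0.12,0.44,0.02],[-0.12,0.44,0.02]]' --twist '[[0,0,-0.16],[0,0,-0.16],[0,0,-0.16],[0,0,-0.16],[0,0,-0.16],[0,0,-0.16],[0,0,-0.16],[0,0,-0.16],[0,0,-0.16],[0,0,-0.16]]' --gripper '[48,48,48,48,48,48,48,48,48,48]'

```text
time_s: 22.28
eef_pos: [0.5306, 0.0738, 0.1328]
tool_rot: [[-0.948, -0.317, -0.001], [-0.317, 0.948, -0.001], [0.001, -0.0, -1.0]]
wrist_force: [0.4, -0.8, -1.6]
grip_width: 0.613
gripper_force: 42.1
```

>>> play_rows --delta_pos '[[-0.12,0.44,0.02],[-0.12,0.44,0.02],[-0.12,0.44,0.02],[-0.12,0.44,0.02],[-0.12,0.44,0.02],[-0.12,0.44,0.02],[-0.12,0.44,0.02],[-0.12,0.44,0.02],[-0.12,0.44,0.02],[-0.12,0.44,0.02]]' --twist '[[0,0,-0.16],[0,0,-0.16],[0,0,-0.16],[0,0,-0.16],[0,0,-0.16],[0,0,-0.16],[0,0,-0.16],[0,0,-0.16],[0,0,-0.16],[0,0,-0.16]]' --gripper '[48,48,48,48,48,48,48,48,48,48]'

```text
time_s: 23.12
eef_pos: [0.5176, 0.1638, 0.1288]
tool_rot: [[-0.87, -0.492, -0.001], [-0.492, 0.87, -0.001], [0.001, -0.0, -1.0]]
wrist_force: [0.9, 0.2, -0.4]
grip_width: 0.621
gripper_force: 42.1
```

```bash
python3 - <<'E'
from look import *
report()
h=np.array([np.cos(SW),np.sin(SW),0]);rc=np.array([SX,SY,0])-.085*h
s=r.state(); R=frame(SW,0)[2]; t=np.r_[rc[:2],.0735]; t=t-R@[.0005,0,0]
rows(t,R,9)
E
```

```text
{'time_s': 23.1167, 'qpos': [0.3067, 0.3312, -0.1826, 1.0581, -0.0003, -0.2079], 'eef_pos': [0.5176, 0.1638, 0.1288], 'tool_rot': [[-0.8705, -0.4922, -0.001], [-0.4922, 0.8705, -0.0007], [0.0012, -0.0001, -1.0]], 'wrist_force': [0.8727, 0.1598, -0.4179], 'ft_torque': [0.0049, -0.0112, -0.0062], 'gripper_force': 42.1072, 'grip_width': 0.6213}
9 rows: d [-0.    -0.006  0.307] w [-0.    -0.001  0.001] path [[0.518, 0.164, 0.123], [0.518, 0.164, 0.11], [0.518, 0.163, 0.098], [0.518, 0.163, 0.086], [0.518, 0.163, 0.074]] end [0.518 0.163 0.074]
```

>>> play_rows --delta_pos '[[0,-0.006,0.3],[0,-0.006,0.3],[0,-0.006,0.3],[0,-0.006,0.3],[0,-0.006,0.3],[0,-0.006,0.3],[0,-0.006,0.3],[0,-0.006,0.3],[0,-0.006,0.3],[0,0,0]]' --twist '[[0,0,0],[0,0,0],[0,0,0],[0,0,0],[0,0,0],[0,0,0],[0,0,0],[0,0,0],[0,0,0],[0,0,0]]' --gripper '[48,48,48,48,48,48,48,48,48,48]'

```text
time_s: 23.95
eef_pos: [0.5177, 0.1617, 0.0735]
tool_rot: [[-0.871, -0.49, -0.003], [-0.49, 0.871, -0.001], [0.003, 0.0, -1.0]]
wrist_force: [0.3, -0.4, -2.5]
grip_width: 0.619
gripper_force: 42.1
```

>>> play_rows --delta_pos '[[0,0,0.03],[0,0,0.03],[0,0,0.02],[0,0,0],[0,0,0],[0,0,0],[0,0,0],[0,0,0],[0,0,0],[0,0,0]]' --twist '[[0,0,0],[0,0,0],[0,0,0],[0,0,0],[0,0,0],[0,0,0],[0,0,0],[0,0,0],[0,0,0],[0,0,0]]' --gripper '[48,48,48,48,48,48,48,48,48,48]'

```text
time_s: 24.78
eef_pos: [0.5184, 0.162, 0.0733]
tool_rot: [[-0.871, -0.491, -0.001], [-0.491, 0.871, -0.001], [0.001, -0.0, -1.0]]
wrist_force: [0.4, -0.1, -1.5]
grip_width: 0.616
gripper_force: 42.1
```

>>> play_rows --delta_pos '[[0,0,0.03],[0,0,0.03],[0,0,0.03],[0,0,0],[0,0,0],[0,0,0],[0,0,0],[0,0,0],[0,0,0],[0,0,0]]' --twist '[[0,0,0],[0,0,0],[0,0,0],[0,0,0],[0,0,0],[0,0,0],[0,0,0],[0,0,0],[0,0,0],[0,0,0]]' --gripper '[48,48,48,48,48,48,48,48,48,48]'

```text
time_s: 25.62
eef_pos: [0.5184, 0.162, 0.0718]
tool_rot: [[-0.871, -0.491, -0.001], [-0.491, 0.871, -0.001], [0.001, -0.0, -1.0]]
wrist_force: [-3.2, 0.1, 5.5]
grip_width: 0.614
gripper_force: 42.7
```

Contact came at the expected height. Releasing slowly and rising.

>>> play_rows --delta_pos '[[0,0,0],[0,0,0],[0,0,0],[0,0,0],[0,0,0],[0,0,0],[0,0,0],[0,0,0],[0,0,0],[0,0,0]]' --twist '[[0,0,0],[0,0,0],[0,0,0],[0,0,0],[0,0,0],[0,0,0],[0,0,0],[0,0,0],[0,0,0],[0,0,0]]' --gripper '[53,54,55,57,60,65,70,75,80,80]'

```text
time_s: 26.45
eef_pos: [0.5184, 0.162, 0.0715]
tool_rot: [[-0.871, -0.491, -0.001], [-0.491, 0.871, -0.001], [0.001, -0.0, -1.0]]
wrist_force: [-0.5, -0.9, 0.0]
grip_width: 0.94
gripper_force: 0.0
```

>>> play_rows --delta_pos '[[0,0,-0.1],[0,0,-0.2],[0,0,-0.4],[0,0,-0.6],[0,0,-0.6],[0,0,-0.6],[0,0,-0.6],[0,0,-0.6],[0,0,-0.6],[0,0,-0.6]]' --twist '[[0,0,0],[0,0,0],[0,0,0],[0,0,0],[0,0,0],[0,0,0],[0,0,0],[0,0,0],[0,0,0],[0,0,0]]' --gripper '[80,80,80,80,80,80,80,80,80,80]'

```text
time_s: 27.28
eef_pos: [0.5185, 0.162, 0.171]
tool_rot: [[-0.871, -0.491, -0.0], [-0.491, 0.871, -0.0], [0.0, -0.0, -1.0]]
wrist_force: [0.1, 0.5, -0.0]
grip_width: 0.939
gripper_force: 0.0
```

>>> play_rows --delta_pos '[[0,-0.6,-0.6],[0,-0.6,-0.6],[0,-0.6,-0.6],[0,-0.6,-0.6],[0,-0.6,-0.6],[0,-0.6,-0.6],[0,-0.6,-0.6],[0,-0.6,-0.6],[0,-0.6,0],[0,-0.6,0]]' --twist '[[0,0,0],[0,0,0],[0,0,0],[0,0,0],[0,0,0],[0,0,0],[0,0,0],[0,0,0],[0,0,0],[0,0,0]]' --gripper '[80,80,80,80,80,80,80,80,80,80]'

```text
time_s: 28.12
eef_pos: [0.578, 0.0569, 0.2663]
tool_rot: [[-0.871, -0.491, 0.001], [-0.491, 0.871, -0.001], [-0.0, -0.001, -1.0]]
wrist_force: [0.5, 0.2, 0.3]
grip_width: 0.939
gripper_force: 0.0
```

```bash
python3 - <<'E'
from look import *
report()
P=[r.grab_frame(n) for n in("side","top")]
u,n,R=frame(SW,np.radians(25.1)); 
p,_=standpose(0,0,25.1,0,0); L=samp(box(-.07,.07,-.005,.005,-.2,0)); B=p+L@R.T
h=np.array([np.cos(SW),np.sin(SW),0]);rc=np.array([SX,SY,0])-.085*h
for ps in(P,P[:1]):
    q,f=fit(ps,circ(0,0,.105,.027),[rc[0],rc[1],0.],(.008,.008,.001)); print("tin off riser",(q[:2]-rc[:2]).round(4),f)
draw(P,[(B,(255,255,0)),(place(circ(0,0,.105,.027),q),(0,0,255)),(circ(rc[0],rc[1],.03,.037),(0,255,0))],[(185,85,285,240),(135,160,290,280)],3.1,"pics/end.png")
E
```

```text
{'time_s': 28.1167, 'qpos': [0.0984, 0.3294, 0.1761, 1.4168, -0.0006, -0.4144], 'eef_pos': [0.578, 0.0569, 0.2663], 'tool_rot': [[-0.8714, -0.4906, 0.0008], [-0.4906, 0.8714, -0.0005], [-0.0004, -0.0008, -1.0]], 'wrist_force': [0.472, 0.1827, 0.294], 'ft_torque': [0.0346, -0.032, -0.0073], 'gripper_force': 0.0, 'grip_width': 0.9394}
tin off riser [0.002  0.0008] -3.0691351890563965
tin off riser [0.0019 0.0008] -3.0065786838531494
```

View pics/end.png

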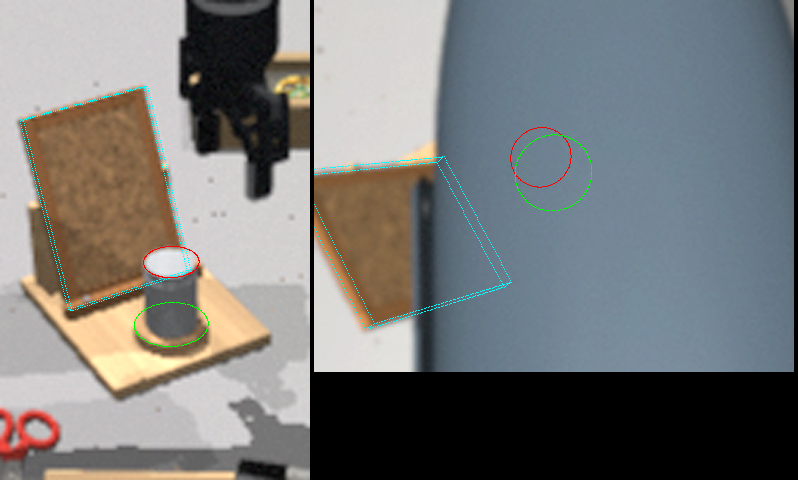

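The tin stands upright on the riser, centred to about 2 mm, and the board is still in place at its predicted outline.

```bash
python3 -c "
from rig import r
print(r.close_job())"
```

```text
the job is handed in; nothing more can be done
None
```

The job is handed in at about 28 s of the 54 s limit: the pinboard leans square against the stop and back panel, and the tin stands on the riser centred to about 2 mm, with the scissors, marker and spool not touched.

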